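Power up the board tester and start a run

ROBOT

A 7-joint arm with a two-finger parallel gripper is mounted at the origin on a cart in front of the work surface, level with it; the furniture and walls round the work are solid. World frame = base frame: x ahead of the robot, y to its left, z up, the work surface at z = 0. Lengths are in m, angles in rad, forces in N, time in s.
With the tool pointing down it reaches from about 0.4 to 0.85 m from the base axis. Payload 10.4 kg.
Tool frame: the origin (TCP) lies between the finger pads; the fingertips stand 22 mm ahead of it and the grasp point (between the pads) lies 3 mm ahead of it; z points along the fingers, y is the line along which they close (so a half turn about z gives the same grasp; the last joint's range is limited). The gripper opens to 85 mm and grips with 20 to 120 N. Pads are 22 mm wide; open, the fingers measure 114 mm over their backs; the gripper's body (76 mm by 85 mm) begins 54 mm behind the grasp point. The pads swing forward as they close: fully open they stand 13 mm farther back than shut.
Start: joints at [1.314, 0.332, -0.065, 1.46, 0.022, 1.35, -0.088], TCP at [0.145, -0.608, 0.231] pointing down, gripper open.
Joint ranges: [-2.6, 2.6], [-0.5, 2.12], [-1.47, 1.34], [0.16, 2.42], [-1.27, 4.41], [0.06, 2.06], [-2.6, 2.6]. Speed limits (rad/s): [2.22, 2.22, 2.79, 2.79, 3.14, 3.14, 3.14].

INTERFACE

Orientations are given as a unit quaternion [x, y, z, w].
In Python, from workcell import manip, camera, ticket, boxes_of, outline_of gives the robot as it stands.
- The arm moves only by the tool carry_out, never from a script. Its argument "deltas" is a list of rows, each a list of 5 numbers: the shift along the tool's x, y, z as a fraction of full scale, then the turn about the tool's z as a fraction of full scale, then the opening, from -1 (shut) to 1 (fully open), so that 0 is half open. In form: [[tx, ty, tz, spin, gripper], ...]. A call has 1 to 20 rows; each row is the pose to reach, as a shift and turn from the pose commanded when the call began, along the tool's axes at that moment; what a row does not reach only later rows make up. Full scale, the value 1, is 150 mm for a shift and 30 degrees for a turn. A row lasts 1/8 s, in which the tool goes at most 62.5 mm and 10.7 degrees, less where a joint would pass 70% of its speed; a pose out of reach is approached as far as the arm can. A call with a number of a shift or a turn outside -1 to 1 is refused whole. A call with a gripper value outside its range is refused whole. The fingers move at their own pace and stop on an object; "force" is the grip in N (left out, the last holds). Time passes only in rows, so rows that repeat a pose let the fingers close. It gives the time, the measured TCP pose, the force, the opening and the grip force at its end, in the units of the state.
- manip.get_obs(): the state, without advancing time (a new reading comes with each control period).
- camera(name): name is "scene" or "top"; returns a dict with "img" (480x640x3 uint8, red, green, blue), "depth" (480x640 float32, m along the optical axis (not along the pixel's ray), 0 where there is no reading), "vertical_fov" (degrees; the focal length in pixels is half the picture's height over the tangent of half this angle, whatever the lens; pixels are square), "cx", "cy" (the principal point, pixels), "R" (3x3) and "t" (3): a world point X has camera coordinates R X + t. Camera axes: x right, y down, z forward; pixel columns grow to the right and rows downward; lengths in m; the calibration is good to about 2 mm. A picture is of the moment at which its call begins.
- ticket.hand_in(): hands the job in; it is judged then, once.
Trained networks look in a picture, given as the dict that the camera call returned (one of the last four; its "shot" number tells which), for a name from the list of things; names that differ only in an ending like _2 or _b are one class to them, and where a whole thing is asked for, a point or a joint stands for the part that bears it (a point fixed in the world has none). Each returns a list of dicts, best first, with "conf" (0 to 1); they miss things now and then, are a little off and sometimes report something else, mostly with a low value. They report only what shows in the picture. A call takes as long as a camera call. They do not tell look-alikes from the thing itself.
- boxes_of(query, picture): "position" ([x, y, z] in m, in world coordinates, good to about 4 mm: the middle of the surface that is visible of it).
- outline_of(query, picture): "region" (480x640 bool, what is visible of it).
The state is a dict: "clock": time; "joint_pos": joint angles; "joint_velocities": joint speeds; "tau": joint torques, N m; "position": TCP position; "ee_rot": TCP orientation; "ft_force": force on the tool from outside, world axes, zero at the start; "torque": the same for the moment, N m; "grip_width": opening from 0.0 (shut) to 1.0 (fully open); "grasp_force": force on a finger pad.
Only numpy, scipy, OpenCV 4.12 (cv2) and the standard library are available. Lean on these libraries where they do the work, as an engineer would, in place of code of your own. Each camera call takes 0.05 s, during which the arm holds its last target. There are 200 camera calls.

TASK

Start a test run on the circuit board in the tester, working only with closed fingertips. First press the rocker of the power strip fully over to its other side, then press the square key on the tester all the way down so that it stays down, and last press the wide mushroom button fully down, keep it down for about a second and let go. Keep to that order, do not press the small round button, and neither lift nor shift the board or the loose things standing around.

Things in the scene. Friction and masses are not known exactly. Their poses are not given: they have to be found in the camera images.
- strip: White power strip, 56 x 250 mm (269 with the cable stub), 42 mm high over its frame, fixed to the worktop. Origin at the middle of its underside; its long direction is its own y, z is up; the rocker lies towards its -y end, the end nearer the robot.
- rocker_raised_edge (a point): Outer edge of the rocker half that stands up at the start (the half towards the strip's own -x, the left one seen from the robot), 46 mm above the worktop. Pressing down here turns the rocker over. Keep off the half beyond the pivot: put the middle of the fingertips at this edge or up to 5 mm further out (strip's -x). The flat frame round the rocker is 42 mm above the worktop.
- rocker_pivot (a point): Pivot of the rocker, 39 mm above the worktop, 12 mm from the raised edge in the strip's own +x. The flat rocker, red, is 24 mm long across the strip and 12 mm wide along it.
- strip_switch (a joint): Rocker of the power strip in rad: 0 as found (off), 0.349 fully over (on). Grows when the raised half is pressed down; takes about 2 N at the outer edge; stays where it is left. When fully over, the pressed edge is about 43 mm above the worktop.
- tester: Board tester fixed to the worktop: a grey base plate 225 x 190 x 12 mm, origin at the middle of its underside, z up. On its +x half is the nest with the circuit board, on its -x half (towards the robot) a row along y of three equal grey switch modules, 50 x 50 mm, 56 mm apart, tops 42 mm above the worktop. Which module stands at which of the three places changes from run to run.
- nest (a point): Middle of the floor of the nest on the tester, 12 mm above the worktop, walled by 10 mm high corner lips.
- square_key_top (a point): Middle of the top of the square key, a black cap 26 x 26 mm; 58 mm above the worktop when up, 50 mm when down; moves with the key. Axes as the tester's.
- square_key (a joint): Travel of the square key in m: 0 up as found, 0.008 fully down. Takes about 3 N, has no return spring and stays down.
- mushroom_top (a point): Middle of the top of the mushroom button, a wide round black cap 38 mm across with a domed top; 62 mm above the worktop when up, 54 mm when down; moves with the button.
- mushroom (a joint): Travel of the mushroom button in m: 0 up, 0.008 fully down. Sprung: starts to move at about 1.6 N, fully down takes about 5 N, comes up by itself.
- small_button_top (a point): Middle of the top of the small round black button, 14 mm across, 54 mm above the worktop; it must not be pressed.
- small_button (a joint): Travel of the small round button in m: 0 up, 0.006 down; sprung.
- board: Green circuit board, 105 x 96 x 13 mm, lying loose in the nest of the tester; origin at the middle of its underside.
- spool: Loose reel of solder wire, 64 x 80 x 37 mm, beside the tester on its -y side; origin at the middle of its underside.
- corner_part: Loose pale printed corner part, 28 x 28 x 31 mm, beside the tester on its +y side; origin at the middle of its underside.
- cell: Loose round battery cell standing on end, 18 mm across, 67 mm high, beside the power strip near its rocker, on its -x (left) side; origin at the middle of its underside.
Mind the look-alikes: they are no part of the job. Of the things like the board, leave any that is blue; of the rest the larger one is meant.

How it is judged:
By the outcome, as a careful person would: the job done as asked, in the order asked, and still so for the second after the job is handed in, with the robot touching nothing.
It also fails if it takes over 58 s, if anything falls off the work surface, if the arm or the gripper's body presses on something with over 40 N, if the wrist force passes 120 N, or if a joint passes its speed limit or range.

## Working session

There is one attempt and no reset: what is moved stays moved. The work goes in short steps, Python scripts to look and compute and a tool call to move; the robot and the scene stay as the last step left them, time stands still between calls to the robot, and variables do not carry over. Pictures are saved under pics/ and viewed, at most 10 in all, crops included, and the job is handed in when it is done.

Besides the shell and the picture viewer there is one more tool, called after "Request:" as name(argument=value, ...) on one line, values as JSON. carry_out: Moves the arm, as the interface text tells. Its arguments: {"type":"object","properties":{"deltas":{"type":"array","items":{"type":"array","items":{"type":"number"}}},"force":{"type":"number"}},"required":["deltas"]}

```bash
mkdir -p pics
cat > h.py <<'E'
import numpy as np,cv2
from workcell import manip,camera,ticket,boxes_of,outline_of
def pt(c,u,v,z):
    f=240/np.tan(np.radians(c["vertical_fov"])/2)
    R=np.array(c["R"]);t=np.array(c["t"]);o=-R.T@t
    d=R.T@np.array([(u-c["cx"])/f,(v-c["cy"])/f,1]);return o+d*(z-o[2])/d[2]
def px(c,X):
    f=240/np.tan(np.radians(c["vertical_fov"])/2)
    p=np.array(c["R"])@X+np.array(c["t"]);return p[:2]/p[2]*f+[c["cx"],c["cy"]]
def save(c,n):cv2.imwrite("pics/"+n,c["img"][:,:,::-1])
E
python3 - <<'E'
from h import *
for n in("top","scene"):
    c=camera(n);save(c,n+"1.png")
    for q in["strip","rocker_raised_edge","tester","square_key_top","mushroom_top","small_button_top","board","spool","corner_part","cell"]:
        for b in boxes_of(q,c)[:3]:
            p=np.array(b["position"]);print(n,q,round(b["conf"],2),p.round(3),px(c,p).round())
o=manip.get_obs();print(o["clock"],o["position"],o["ee_rot"],o["ft_force"])
E
```

```text
top strip 0.7 [ 0.578 -0.074  0.016] [357. 222.]
top strip 0.66 [0.56  0.233 0.036] [219. 230.]
top rocker_raised_edge 0.89 [0.565 0.231 0.037] [219. 228.]
top tester 0.59 [ 0.575 -0.076  0.012] [358. 224.]
top mushroom_top 0.65 [ 0.519 -0.134  0.06 ] [386. 248.]
top board 0.95 [ 0.374 -0.24  -0.001] [431. 313.]
top board 0.86 [ 0.634 -0.086  0.015] [362. 198.]
top board 0.77 [0.385 0.078 0.004] [290. 309.]
top spool 0.92 [ 0.578 -0.232  0.039] [430. 221.]
top corner_part 0.43 [0.61  0.044 0.008] [305. 209.]
scene strip 0.96 [0.539 0.236 0.032] [240. 281.]
scene rocker_raised_edge 0.73 [0.532 0.236 0.038] [241. 279.]
scene tester 0.81 [ 0.522 -0.042  0.016] [345. 256.]
scene tester 0.51 [0.54  0.242 0.037] [237. 279.]
scene square_key_top 0.52 [ 0.516 -0.073  0.054] [356. 239.]
scene square_key_top 0.5 [ 0.642 -0.085  0.015] [330. 237.]
scene mushroom_top 0.74 [ 0.518 -0.072  0.056] [355. 238.]
scene mushroom_top 0.56 [ 0.514 -0.132  0.063] [375. 230.]
scene mushroom_top 0.46 [ 0.515 -0.037  0.008] [345. 260.]
scene board 0.92 [ 0.64  -0.089  0.016] [331. 236.]
scene board 0.89 [ 0.379  0.076 -0.002] [343. 299.]
scene board 0.74 [ 0.373 -0.237  0.004] [446. 259.]
scene spool 0.78 [ 0.568 -0.229  0.028] [390. 227.]
scene corner_part 0.42 [0.604 0.05  0.012] [295. 256.]
scene corner_part 0.17 [0.535 0.236 0.038] [241. 279.]
1.1 [ 0.14481604 -0.60802904  0.23055666] [9.93175254e-01 1.16631510e-01 1.39433833e-05 7.28030229e-05] [ 0.72504446 -0.20323557 -0.37002862]
```

View pics/top1.png

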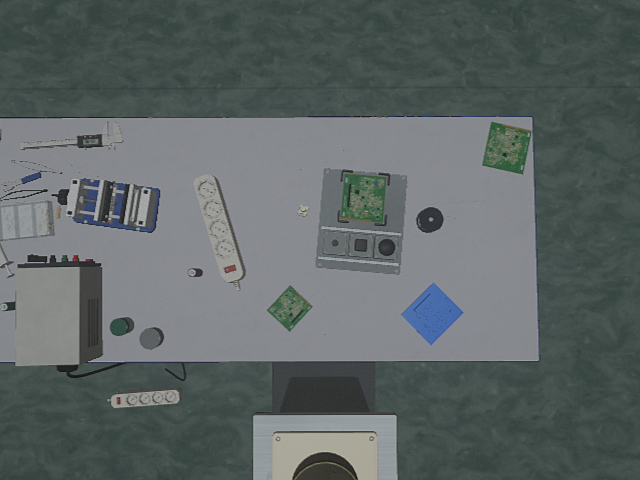

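View pics/scene1.png

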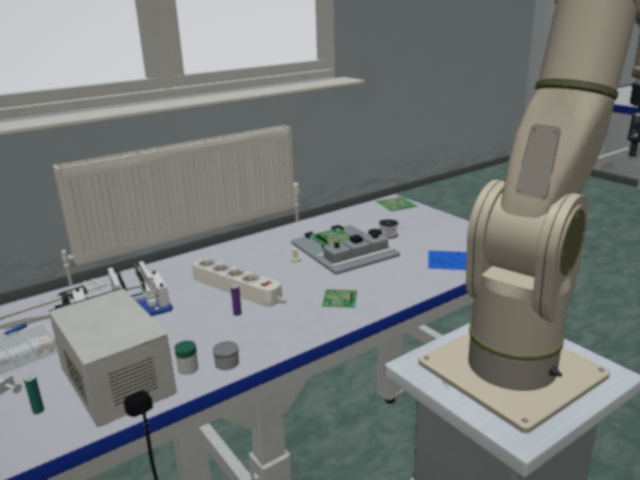

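The top view shows the tester at (361,221). Its modules, left to right, are the small button (336,243), the square key (361,244) and the mushroom (387,247). The red rocker is at (233,269) and the cell at (195,272). The strip on the floor at (145,399) is a look-alike. The green board in the nest at (363,197) is the tester's own. The small green board, the board at (507,147) and the blue one are not part of the job. I'll confirm this with an enlarged crop and measure.

Run:
```python
from h import *
c=camera("top");im=c["img"]
a=cv2.resize(im[160:290,180:300],None,fx=4,fy=4,interpolation=cv2.INTER_CUBIC)
b=cv2.resize(im[160:290,312:412],None,fx=4,fy=4,interpolation=cv2.INTER_CUBIC)
cv2.imwrite("pics/crop.png",np.hstack([b,a[:,:390]])[:,:,::-1])
def ms(m,w,z,name):
    u0,u1,v0,v1=w;v,u=np.nonzero(m[v0:v1,u0:u1]);u=u+u0;v=v+v0
    p=pt(c,u.mean(),v.mean(),z);print(name,len(u),u.mean().round(2),v.mean().round(2),p.round(4));return u,v
I=im.astype(int)
red=(I[...,0]>130)&(I[...,1]<90)
u,v=ms(red,(215,250,255,285),.043,"rocker")
P=np.array([pt(c,a,b,.043)[:2] for a,b in zip(u,v)]);print(cv2.minAreaRect(P.astype(np.float32)*1000))
dark=I.sum(2)<160
ms(dark,(350,373,234,256),.058,"sq");ms(dark,(375,400,235,260),.058,"mush")
ms(dark,(328,346,234,252),.054,"small")
for q,z in(("strip",.042),("tester",.012),("cell",.067)):
    for r in outline_of(q,c)[:2]:
        m=r["region"].astype(np.uint8);v,u=np.nonzero(m)
        P=np.array([pt(c,a,b,z)[:2] for a,b in zip(u,v)],np.float32)
        print(q,r["conf"],u.mean(),v.mean(),cv2.minAreaRect(P))
print(pt(c,195,272,.067),2*np.tan(np.radians(c["vertical_fov"])/2)/480,c["t"])
d=c["depth"];print(d[240:250:3,340:400:4].round(3))
s=camera("scene");J=s["img"].astype(int)
red=(J[...,0]>J[...,1]*1.8)&(J[...,0]>110);v,u=np.nonzero(red[270:295,255:285]);print("scene red",len(u),pt(s,u.mean()+255,v.mean()+270,.043))
cv2.imwrite("pics/crop2.png",cv2.resize(s["img"][215:310,185:405],None,fx=3.6,fy=3.6,interpolation=cv2.INTER_CUBIC)[:,:,::-1])
```

```text
rocker 0 nan nan [nan nan nan]<stdin>:8: RuntimeWarning: Mean of empty slice.
  ret = ret.dtype.type(ret / rcount)
Traceback (most recent call last):
cv2.error: OpenCV(4.12.0) /io/opencv/modules/imgproc/src/convhull.cpp:143: error: (-215:Assertion failed) total >= 0 && (depth == CV_32F || depth == CV_32S) in function 'convexHull'
```

View pics/crop.png

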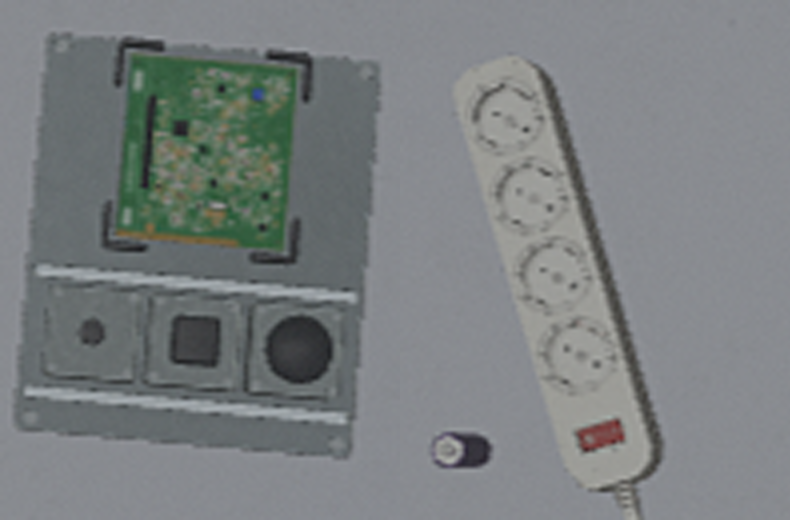

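The crop confirms the layout: small button (335,243), square key (361,245), mushroom (387,247), and red rocker (230,269) with the cell to its left. The lighting changed between pictures, so I'll switch to relative thresholds.

Run:
```python
from h import *
c=camera("top");I=c["img"].astype(int)
def ms(m,w,z,name,c=c):
    u0,u1,v0,v1=w;v,u=np.nonzero(m[v0:v1,u0:u1]);u=u+u0;v=v+v0
    P=np.array([pt(c,a,b,z)[:2] for a,b in zip(u,v)],np.float32)*1000
    print(name,len(u),u.mean().round(2),v.mean().round(2),P.mean(0).round(1),cv2.minAreaRect(P) if len(P)<20000 else "")
red=I[...,0]>I[...,1]*1.5
ms(red,(215,250,255,285),.043,"rocker")
g=I.sum(2)
for n,w,z in(("sq",(352,370,236,254),.058),("mush",(376,399,236,259),.056),("small",(330,341,238,248),.054)):
    s=g[w[2]:w[3],w[0]:w[1]];ms(g<(s.min()+np.percentile(s,90))/2,w,z,n)
for q,z in(("strip",.042),("tester",.012),("cell",.067)):
    for r in outline_of(q,c)[:2]: print(r["conf"]);ms(r["region"],(0,640,0,480),z,q)
print("celltop",pt(c,192,272,.067),"mm/px",1000*(pt(c,301,240,0)-pt(c,300,240,0)))
d=c["depth"];o=-np.array(c["R"]).T@c["t"];print("depth sq,mush,rocker,table",[np.median(d[v-2:v+3,u-2:u+3]) for u,v in((361,245),(387,247),(230,269),(300,260))],o)
s=camera("scene");J=s["img"].astype(int)
ms(J[...,0]>J[...,1]*1.6,(255,285,270,295),.043,"scene red",s)
cv2.imwrite("pics/crop2.png",cv2.resize(s["img"][215:310,185:405],None,fx=3.6,fy=3.6,interpolation=cv2.INTER_CUBIC)[:,:,::-1])
```

```text
rocker 45 230.2 268.29 [475.6 205.4] ((475.2369689941406, 206.48081970214844), (10.525959014892578, 22.755475997924805), 15.826728820800781)
sq 145 360.61 244.76 [525.5 -78.9] ((525.0320434570312, -78.63813781738281), (23.7937068939209, 26.008420944213867), 89.6309585571289)
mush 231 386.25 247.22 [ 520.2 -134.5] ((516.02490234375, -133.6463623046875), (35.1805534362793, 45.718162536621094), 79.19802856445312)
small 31 334.58 242.55 [530.7 -22.7] ((530.7939453125, -22.528112411499023), (10.854493141174316, 10.8790922164917), 89.78644561767578)
0.92
strip 2906 219.5 229.37 [561.3 229.9] ((556.4080810546875, 227.88839721679688), (267.0762634277344, 59.39057922363281), 17.458629608154297)
0.78
tester 4415 360.67 222.35 [578.8 -82.6] ((582.7979736328125, -84.12889099121094), (192.24659729003906, 225.6387481689453), 85.03341674804688)
0.25
cell 143 360.25 244.63 [525.3 -77.5] ((524.566162109375, -76.92373657226562), (25.741016387939453, 25.793804168701172), 89.55660247802734)
celltop [0.46756502 0.28306159 0.067     ] mm/px [-0.00593512 -2.27233475  0.        ]
depth sq,mush,rocker,table [np.float32(1.1650324), np.float32(1.1614493), np.float32(1.1774075), np.float32(1.2225593)] [0.46255538 0.00355297 1.2229702 ]
scene red 4 267.0 282.5 [474.2 204.6] ((474.2419128417969, 204.55377197265625), (2.043255090713501, 5.484783172607422), 33.072975158691406)
```

View pics/crop2.png

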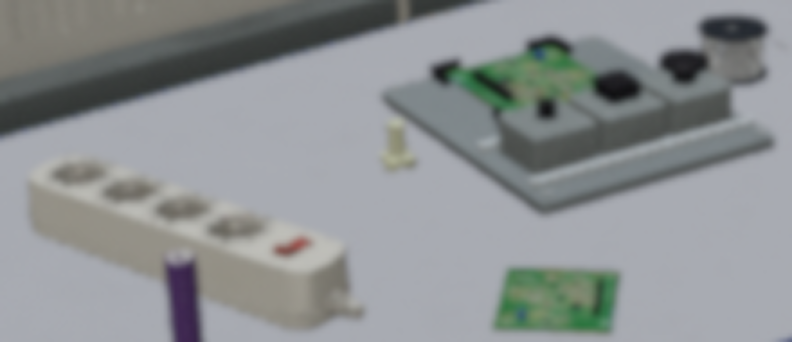

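The scene view agrees: red rocker at about (267,282), the cell left of the strip, and the square key in the middle with the mushroom on the right. Rocker edge target is about (0.471, 0.220). I'll work out the approach chain next.

```bash
cat >> h.py <<'E'
def th():
    x,y,z,w=manip.get_obs()["ee_rot"];return np.degrees(np.arctan2(2*(x*y+z*w),1-2*(y*y+z*z)))
def chain(P,W):  # poses (x,y,z,theta deg)
    for Q in W:
        a=np.radians(P[3]);d=np.array(Q[:3])-P[:3]
        print(np.round([(np.cos(a)*d[0]+np.sin(a)*d[1])/.15,(np.sin(a)*d[0]-np.cos(a)*d[1])/.15,-d[2]/.15,-(Q[3]-P[3])/30],3));P=Q
E
python3 - <<'E'
from h import *
o=manip.get_obs();print(th())
chain((*o["position"],th()),[(.30,-.5,.22,31),(.43,-.36,.2,50),(.53,-.2,.18,70),(.56,-.03,.18,87),(.53,.12,.18,100),(.471,.22,.14,107)])
E
```

```text
13.396619304465752
[ 1.173 -0.461  0.07  -0.587]
[ 1.224 -0.354  0.133 -0.633]
[ 1.246 -0.175  0.133 -0.667]
[ 1.133 -0.2   -0.    -0.567]
[ 0.988 -0.252 -0.    -0.433]
[ 0.725 -0.272  0.267 -0.233]
```

Request:
carry_out(deltas=[[0.33, -0.13, 0.03, -0.2, -1], [0.67, -0.27, 0.07, -0.4, -1], [1, -0.4, 0.1, -0.6, -1], [1, -0.4, 0.1, -0.6, -1]], force=30)

```text
clock: 1.9
position: [0.2814, -0.5117, 0.2155]
ee_rot: [0.961, 0.275, 0.001, -0.0]
ft_force: [-0.4, -0.4, -0.2]
grip_width: 0.142
grasp_force: 0.0
```

Request:
carry_out(deltas=[[0.33, -0.13, 0.03, -0.2, -1], [0.67, -0.25, 0.07, -0.4, -1], [1, -0.35, 0.1, -0.6, -1], [1, -0.35, 0.1, -0.6, -1]])

```text
clock: 2.4
position: [0.3801, -0.389, 0.2006]
ee_rot: [0.907, 0.421, 0.001, -0.0]
ft_force: [-0.5, -0.8, 0.7]
grip_width: -0.0
grasp_force: 0.0
```

Request:
carry_out(deltas=[[0.33, -0.1, 0.03, -0.2, -1], [0.67, -0.2, 0.07, -0.4, -1], [1, -0.3, 0.1, -0.6, -1], [1, -0.3, 0.1, -0.6, -1]])

```text
clock: 2.9
position: [0.4421, -0.2463, 0.1857]
ee_rot: [0.831, 0.557, 0.0, -0.0]
ft_force: [0.1, -1.7, 0.4]
grip_width: 0.002
grasp_force: 0.0
```

Run:
```python
from h import *
o=manip.get_obs();print(o["clock"],o["position"],o["ee_rot"],th(),o["grip_width"],o["ft_force"])
chain((*o["position"],th()),[(.56,-.06,.18,85),(.54,.08,.18,97),(.471,.22,.14,107)])
```

```text
2.9 [ 0.44207237 -0.24632881  0.18567951] [ 8.30670721e-01  5.56763919e-01  3.04167605e-04 -6.15251777e-06] 67.66459890875018 0.002351579967976473 [ 0.12438465 -1.74187621  0.4098521 ]
[ 1.448  0.255  0.038 -0.578]
[ 0.918 -0.214 -0.    -0.4  ]
[ 0.982 -0.343  0.267 -0.333]
```

Run:
```python
from h import *
o=manip.get_obs()
chain((*o["position"],th()),[(.48,-.11,.18,79.7),(.49,.03,.16,91.7),(.48,.14,.14,103.7),(.471,.22,.1,107)])
```

```text
[ 0.937 -0.112  0.038 -0.401]
[ 0.93  -0.101  0.133 -0.4  ]
[ 0.735 -0.045  0.133 -0.4  ]
[ 0.532  0.068  0.267 -0.11 ]
```

Request:
carry_out(deltas=[[0.3, -0.03, 0.01, -0.13, -1], [0.6, -0.07, 0.02, -0.26, -1], [0.94, -0.11, 0.04, -0.4, -1], [0.94, -0.11, 0.04, -0.4, -1]])

```text
clock: 3.4
position: [0.4806, -0.1104, 0.1798]
ee_rot: [0.768, 0.64, 0.0, 0.0]
ft_force: [0.2, -0.5, 0.1]
grip_width: -0.001
grasp_force: 0.0
```

Request:
carry_out(deltas=[[0.3, -0.03, 0.04, -0.13, -1], [0.6, -0.07, 0.08, -0.26, -1], [0.93, -0.1, 0.13, -0.4, -1], [0.93, -0.1, 0.13, -0.4, -1]])

```text
clock: 3.9
position: [0.491, 0.029, 0.1599]
ee_rot: [0.698, 0.716, 0.0, -0.0]
ft_force: [0.1, -0.5, -0.0]
grip_width: 0.003
grasp_force: 0.0
```

Request:
carry_out(deltas=[[0.25, -0.02, 0.04, -0.13, -1], [0.5, -0.03, 0.08, -0.26, -1], [0.74, -0.05, 0.13, -0.4, -1], [0.74, -0.05, 0.13, -0.4, -1], [0.74, -0.05, 0.13, -0.4, -1]])

```text
clock: 4.53
position: [0.4816, 0.1357, 0.1405]
ee_rot: [0.622, 0.783, -0.0, 0.0]
ft_force: [0.3, 0.0, 0.4]
grip_width: 0.0
grasp_force: 0.0
```

Run:
```python
from h import *
o=manip.get_obs();print(o["clock"],o["position"],o["ft_force"],th())
chain((*o["position"],th()),[(.4712,.220,.09,107)])
c=camera("scene");cv2.imwrite("pics/c3.png",cv2.resize(c["img"][200:320,180:340],None,fx=4.5,fy=4.5,interpolation=cv2.INTER_CUBIC)[:,:,::-1])
```

```text
4.525 [0.48156429 0.13574305 0.14046468] [0.28145733 0.04025848 0.37933864] 103.12822443724703
[ 0.563  0.06   0.336 -0.129]
```

View pics/c3.png

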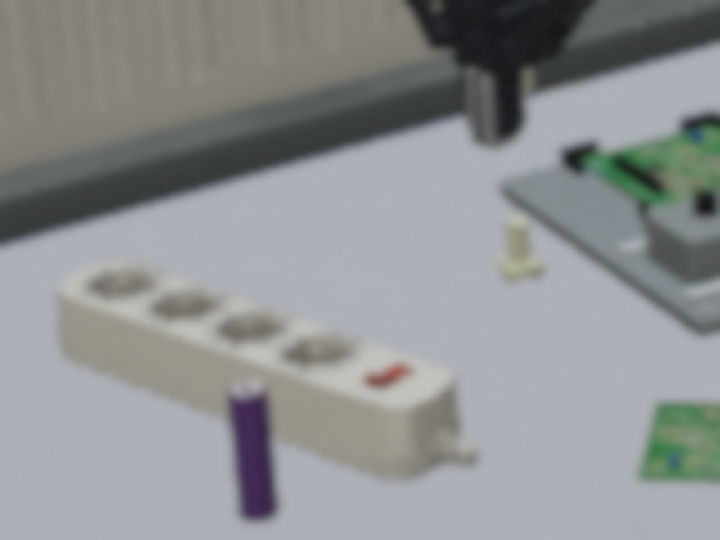

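The view shows the closed fingers at about (497,120), still clear of everything, with the strip and cell undisturbed. Next I move above the raised edge and press.

Request:
carry_out(deltas=[[0.28, 0.03, 0.1, -0.13, -1], [0.56, 0.06, 0.2, -0.13, -1], [0.56, 0.06, 0.34, -0.13, -1], [0.56, 0.06, 0.34, -0.13, -1], [0.56, 0.06, 0.34, -0.13, -1]])

```text
clock: 5.2
position: [0.4709, 0.2209, 0.0902]
ee_rot: [0.594, 0.805, 0.0, 0.0]
ft_force: [-0.7, 0.1, 0.4]
grip_width: 0.002
grasp_force: 0.0
```

Request:
carry_out(deltas=[[0, 0, 0.06, 0, -1], [0, 0, 0.12, 0, -1], [0, 0, 0.14, 0, -1], [0, 0, 0.15, 0, -1], [0, 0, 0.16, 0, -1], [0, 0, 0.16, 0, -1]])

```text
clock: 5.95
position: [0.47, 0.2223, 0.0655]
ee_rot: [0.593, 0.805, 0.0, 0.0]
ft_force: [-0.6, 0.3, 0.1]
grip_width: 0.003
grasp_force: 0.0
```

Request:
carry_out(deltas=[[0, 0, -0.1, 0, -1], [-0.013, 0, -0.1, 0, -1], [-0.013, 0, -0.1, 0, -1], [-0.013, 0, -0.1, 0, -1]])

```text
clock: 6.45
position: [0.4705, 0.2202, 0.0804]
ee_rot: [0.593, 0.805, -0.0, 0.0]
ft_force: [-0.3, 0.5, -0.1]
grip_width: -0.002
grasp_force: 0.0
```

Run:
```python
from h import *
o=manip.get_obs();print(o["clock"],o["position"],o["ft_force"],th())
d=(o["position"][:2]-np.array([.4754,.2058]));print("out from centre",d@[-.284,.959], "along",d@[.959,.284])
```

```text
6.45 [0.47048037 0.22021418 0.08036722] [-0.27787299  0.48948524 -0.14190148] 107.29108238319203
out from centre 0.015220377587680361 along -0.0006243007431006737
```

Request:
carry_out(deltas=[[0, 0, 0.05, 0, -1], [0, 0, 0.09, 0, -1], [0, 0, 0.1, 0, -1], [0, 0, 0.11, 0, -1], [0, 0, 0.11, 0, -1]])

```text
clock: 7.08
position: [0.4706, 0.2204, 0.064]
ee_rot: [0.593, 0.805, -0.0, 0.0]
ft_force: [-0.0, -0.1, -0.2]
grip_width: -0.001
grasp_force: 0.0
```

Request:
carry_out(deltas=[[0, 0, 0.005, 0, -1], [0, 0, 0.01, 0, -1], [0, 0, 0.01, 0, -1]])

```text
clock: 7.45
position: [0.4705, 0.2203, 0.0625]
ee_rot: [0.593, 0.805, -0.0, 0.0]
ft_force: [-0.0, -0.1, -0.1]
grip_width: 0.002
grasp_force: 0.0
```

Request:
carry_out(deltas=[[0, 0, 0.005, 0, -1], [0, 0, 0.01, 0, -1], [0, 0, 0.01, 0, -1]])

```text
clock: 7.82
position: [0.4705, 0.2203, 0.0609]
ee_rot: [0.593, 0.805, -0.0, -0.0]
ft_force: [0.6, 0.1, -0.4]
grip_width: 0.0
grasp_force: 0.0
```

Run:
```python
from h import *
o=manip.get_obs();print(o["clock"],o["position"],o["ft_force"])
c=camera("scene");cv2.imwrite("pics/c4.png",cv2.resize(c["img"][225:315,215:315],None,fx=6,fy=6,interpolation=cv2.INTER_CUBIC)[:,:,::-1])
```

```text
7.825 [0.47050271 0.22028323 0.06088262] [ 0.61310332  0.07320058 -0.37169945]
```

View pics/c4.png

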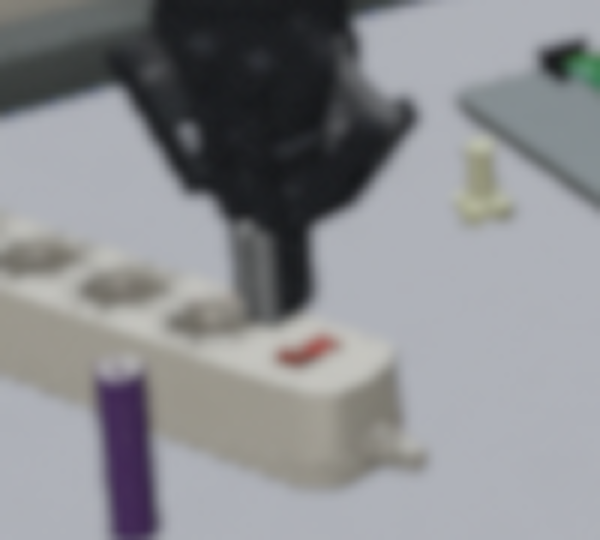

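The picture shows the tip at crop (275,315), behind and above the red rocker at (308,350), and not on it. I'll compare that with the projection.

Run:
```python
from h import *
s=camera("scene");t=camera("top")
for X in([.4705,.2203,.039],[.4705,.2203,.05],[.4754,.2058,.043]):
    print(X,[((px(s,np.array(X))-[215,225])*6).round(),px(t,np.array(X)).round(1)])
J=s["img"].astype(int);v,u=np.nonzero((J[...,0]>J[...,1]*1.35)[270:295,255:285]);print("red",len(u),(u.mean()+40)*6,(v.mean()+45)*6,pt(s,u.mean()+255,v.mean()+270,.043))
I=t["img"];cv2.imwrite("pics/t5.png",cv2.resize(I[225:305,180:270],None,fx=6,fy=6,interpolation=cv2.INTER_CUBIC)[:,:,::-1])
d=s["depth"];p=[];
for (U,V) in((275,300),(265,285),(275,312),(308,350)):
    u,v=int(215+U/6),int(225+V/6);z=d[v,u];f=240/np.tan(np.radians(s["vertical_fov"])/2)
    print(U,V,z,(np.array(s["R"]).T@(np.array([(u-s["cx"])/f,(v-s["cy"])/f,1])*z-np.array(s["t"]))).round(3))
```

```text
[0.4705, 0.2203, 0.039] [array([280., 372.]), array([223.7, 270.6])]
[0.4705, 0.2203, 0.05] [array([278., 344.]), array([222.8, 270.6])]
[0.4754, 0.2058, 0.043] [array([307., 345.]), array([230. , 268.4])]
red 13 305.0769230769231 348.46153846153845 [0.47350326 0.20784715 0.043     ]
275 300 1.2080595 [0.458 0.229 0.075]
265 285 1.2079096 [0.461 0.229 0.081]
275 312 1.2123668 [0.46  0.228 0.069]
308 350 1.2401301 [0.471 0.209 0.045]
```

View pics/t5.png

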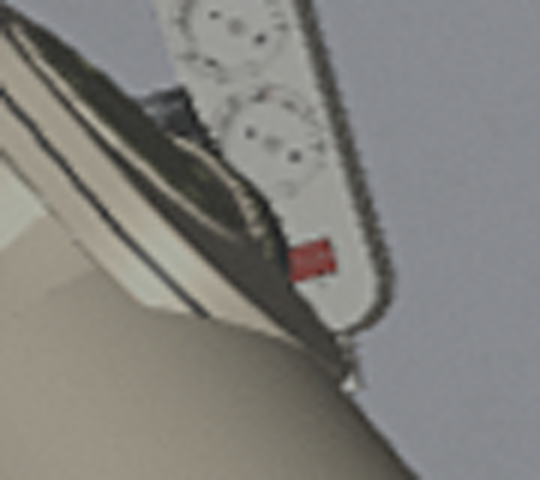

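Depth puts the fingertip at about z = 0.065 with its sideways position as planned, so the tip stands about 25 mm higher than the pose reading implies. I'll go down slowly, watching the force.

Request:
carry_out(deltas=[[0, 0, 0.04, 0, -1], [0, 0, 0.08, 0, -1], [0, 0, 0.09, 0, -1], [0, 0, 0.09, 0, -1]])

```text
clock: 8.48
position: [0.4704, 0.2204, 0.0473]
ee_rot: [0.593, 0.805, -0.0, -0.0]
ft_force: [0.2, 0.6, -0.1]
grip_width: 0.0
grasp_force: 0.0
```

Run:
```python
from h import *
o=manip.get_obs();print(o["clock"],o["position"],o["ft_force"])
s=camera("scene");f=240/np.tan(np.radians(s["vertical_fov"])/2);print("cam",-np.array(s["R"]).T@s["t"])
d=s["depth"]
for u in(259,261,263):
  for v in range(272,286,1):
    z=d[v,u];print(u,v,(np.array(s["R"]).T@(np.array([(u-s["cx"])/f,(v-s["cy"])/f,1])*z-np.array(s["t"]))).round(3),s["img"][v,u])
```

```text
8.475 [0.47042525 0.22036416 0.04728621] [ 0.1541579   0.57716671 -0.0567711 ]
cam [-0.50321882  0.74516112  0.61655307]
259 272 [0.46  0.229 0.081] [95 97 97]
259 273 [0.463 0.228 0.078] [95 97 97]
259 274 [0.462 0.228 0.075] [95 96 97]
259 275 [0.461 0.23  0.074] [95 97 97]
259 276 [0.463 0.228 0.071] [95 97 97]
259 277 [0.463 0.229 0.068] [95 97 97]
259 278 [0.463 0.229 0.066] [95 97 98]
259 279 [0.46  0.231 0.066] [96 98 98]
259 280 [0.46  0.231 0.063] [96 98 99]
259 281 [0.464 0.229 0.059] [97 99 99]
259 282 [0.465 0.228 0.056] [ 98  99 100]
259 283 [0.462 0.23  0.055] [103 104 104]
259 284 [0.466 0.228 0.05 ] [127 128 125]
259 285 [0.477 0.223 0.042] [163 163 158]
261 272 [0.456 0.227 0.082] [51 53 55]
261 273 [0.458 0.226 0.079] [54 56 58]
261 274 [0.459 0.225 0.076] [56 57 59]
261 275 [0.461 0.225 0.072] [58 60 62]
261 276 [0.46  0.225 0.071] [60 61 63]
261 277 [0.462 0.225 0.068] [62 64 66]
261 278 [0.464 0.223 0.064] [65 67 68]
261 279 [0.464 0.224 0.062] [67 68 70]
261 280 [0.461 0.226 0.061] [69 70 72]
261 281 [0.461 0.226 0.059] [72 73 74]
261 282 [0.464 0.224 0.055] [76 78 79]
261 283 [0.464 0.225 0.053] [86 87 88]
261 284 [0.459 0.228 0.053] [107 105 104]
261 285 [0.461 0.226 0.05 ] [142 139 136]
263 272 [0.453 0.224 0.082] [28 30 33]
263 273 [0.455 0.223 0.079] [28 30 33]
263 274 [0.457 0.222 0.075] [28 30 32]
263 275 [0.457 0.222 0.073] [29 30 32]
263 276 [0.458 0.222 0.071] [29 31 34]
263 277 [0.453 0.225 0.071] [31 32 35]
263 278 [0.457 0.223 0.066] [32 34 36]
263 279 [0.456 0.224 0.065] [33 35 37]
263 280 [0.455 0.224 0.063] [32 34 36]
263 281 [0.457 0.223 0.059] [34 36 38]
263 282 [0.46  0.222 0.056] [47 45 47]
263 283 [0.457 0.224 0.055] [71 63 64]
263 284 [0.46  0.222 0.051] [98 80 79]
263 285 [0.472 0.216 0.042] [131 115 111]
```

The tip is now at about 0.051, so contact should come in about 5 mm.

Request:
carry_out(deltas=[[0, 0, 0.01, 0, -1], [0, 0, 0.02, 0, -1], [0, 0, 0.025, 0, -1], [0, 0, 0.03, 0, -1], [0, 0, 0.03, 0, -1]])

```text
clock: 9.15
position: [0.4707, 0.2212, 0.0433]
ee_rot: [0.592, 0.806, 0.001, -0.0]
ft_force: [-0.7, 4.0, 4.7]
grip_width: -0.001
grasp_force: 2.4
```

Request:
carry_out(deltas=[[0, 0, 0.005, 0, -1], [0, 0, 0.01, 0, -1], [0, 0, 0.01, 0, -1]])

```text
clock: 9.52
position: [0.4707, 0.2215, 0.0424]
ee_rot: [0.592, 0.806, 0.001, 0.0]
ft_force: [-4.6, 4.1, 12.5]
grip_width: -0.002
grasp_force: 6.9
```

Request:
carry_out(deltas=[[0, 0, 0.007, 0, -1], [0, 0, 0.007, 0, -1]])

```text
clock: 9.78
position: [0.4708, 0.2216, 0.0422]
ee_rot: [0.592, 0.806, 0.001, 0.0]
ft_force: [-9.6, 1.9, 22.9]
grip_width: -0.003
grasp_force: 12.1
```

Request:
carry_out(deltas=[[0, 0, -0.1, 0, -1], [0, 0, -0.3, 0, -1], [0, 0, -0.6, 0, -1], [-0.3, 0, -0.6, 0, -1], [-0.7, 0, -0.6, 0, -1], [-0.9, 0, -0.6, 0, -1], [-0.9, 0, -0.6, 0, -1]])

```text
clock: 10.65
position: [0.5112, 0.0877, 0.1302]
ee_rot: [0.595, 0.804, -0.001, 0.0]
ft_force: [0.0, 0.2, -0.6]
grip_width: 0.0
grasp_force: 0.0
```

Run:
```python
from h import *
o=manip.get_obs();print(o["clock"],o["position"],th())
s=camera("scene");t=camera("top")
a=cv2.resize(s["img"][262:302,235:295],None,fx=8,fy=8,interpolation=cv2.INTER_CUBIC)
old=cv2.imread("pics/scene1.png")[262:302,235:295,::-1];b=cv2.resize(old,None,fx=8,fy=8,interpolation=cv2.INTER_CUBIC)
z=np.vstack([b[:290],a[:290]])
def tp(i):return cv2.resize(i[255:285,215:250],None,fx=8,fy=290/30,interpolation=cv2.INTER_CUBIC)
z=np.hstack([z,np.vstack([tp(cv2.imread("pics/top1.png")[:,:,::-1]),tp(t["img"])])])
cv2.imwrite("pics/c6.png",z[:,:,::-1]);print(z.shape)
```

```text
10.65 [0.5112395  0.08772276 0.13022285] 106.9752338767415
(580, 760, 3)
```

View pics/c6.png

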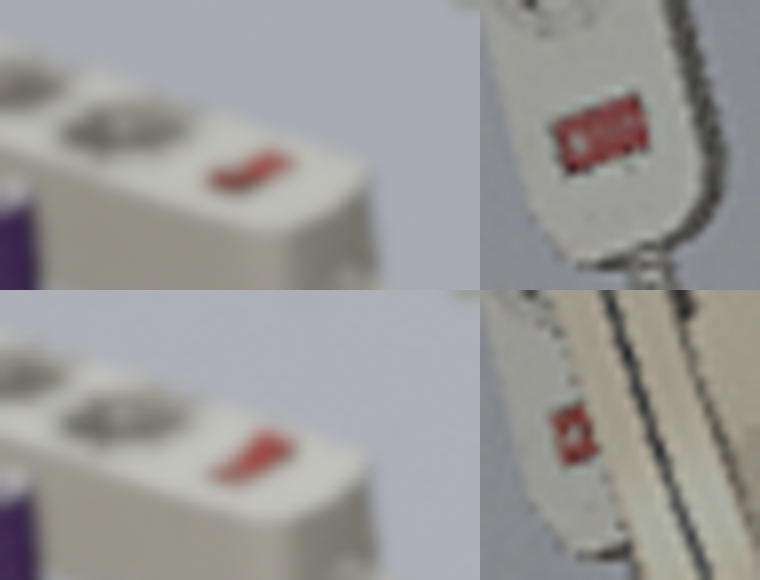

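Before (upper) and after (lower) pictures show the rocker flipped: its right half at (275,445) now stands up. The press also showed that the reported TCP z is in practice the fingertip height. Next is the square key at (0.5255, -0.079).

Run:
```python
from h import *
o=manip.get_obs()
chain((*o["position"],th()),[(.5205,-.04,.11,92),(.5255,-.079,.07,84.6),(.5255,-.079,.049,84.6)])
```

```text
[-0.856 -0.196  0.136  0.509]
[-0.261  0.024  0.267  0.247]
[ 0.    0.    0.14 -0.  ]
```

Request:
carry_out(deltas=[[-0.3, -0.07, 0, 0.2, -1], [-0.6, -0.14, 0, 0.4, -1], [-0.86, -0.2, 0.05, 0.51, -1], [-0.86, -0.2, 0.14, 0.51, -1], [-0.86, -0.2, 0.14, 0.51, -1]])

```text
clock: 11.38
position: [0.5196, -0.0389, 0.1086]
ee_rot: [0.694, 0.72, -0.0, -0.001]
ft_force: [-0.3, 0.3, 0.6]
grip_width: -0.002
grasp_force: 0.0
```

Request:
carry_out(deltas=[[-0.13, 0.01, 0, 0.12, -1], [-0.26, 0.02, 0, 0.25, -1], [-0.26, 0.02, 0.13, 0.25, -1], [-0.26, 0.02, 0.25, 0.25, -1], [-0.26, 0.02, 0.25, 0.25, -1]])

```text
clock: 12.0
position: [0.5233, -0.0786, 0.0698]
ee_rot: [0.74, 0.673, -0.001, -0.002]
ft_force: [-0.8, 0.2, 0.1]
grip_width: 0.002
grasp_force: 0.0
```

Run:
```python
from h import *
o=manip.get_obs();print(o["clock"],o["position"],o["ft_force"],th())
chain((*o["position"],th()),[(.5255,-.079,.056,84.6)])
```

```text
12.0 [ 0.52326972 -0.07862609  0.06980748] [-0.81659646  0.17363194  0.10686506] 84.56993892552077
[-0.001  0.015  0.092 -0.001]
```

Request:
carry_out(deltas=[[0, 0.015, 0.05, 0, -1], [0, 0.015, 0.08, 0, -1], [0, 0.015, 0.1, 0, -1], [0, 0.015, 0.12, 0, -1], [0, 0.015, 0.13, 0, -1], [0, 0.015, 0.13, 0, -1]])

```text
clock: 12.75
position: [0.527, -0.0798, 0.0524]
ee_rot: [0.74, 0.672, 0.0, 0.0]
ft_force: [1.4, -0.0, 0.4]
grip_width: -0.0
grasp_force: 0.0
```

Request:
carry_out(deltas=[[0, 0, 0.005, 0, -1], [0, 0, 0.01, 0, -1], [0, 0, 0.01, 0, -1]])

```text
clock: 13.12
position: [0.5271, -0.0798, 0.051]
ee_rot: [0.74, 0.672, 0.0, 0.0]
ft_force: [-0.4, 0.3, 1.3]
grip_width: -0.003
grasp_force: 0.9
```

Request:
carry_out(deltas=[[0, 0, 0.01, 0, -1], [0, 0, 0.02, 0, -1], [0, 0, 0.02, 0, -1]])

```text
clock: 13.5
position: [0.5272, -0.0798, 0.0492]
ee_rot: [0.74, 0.672, -0.0, 0.0]
ft_force: [-7.5, 0.5, 18.8]
grip_width: 0.001
grasp_force: 9.4
```

Request:
carry_out(deltas=[[0, 0, 0.01, 0, -1], [0, 0, 0.02, 0, -1], [0, 0, 0.02, 0, -1]])

```text
clock: 13.88
position: [0.5275, -0.0799, 0.0488]
ee_rot: [0.74, 0.672, -0.001, 0.001]
ft_force: [-21.5, 1.2, 52.0]
grip_width: -0.001
grasp_force: 26.0
```

The key bottomed out hard against its stop. I'll lift off and move over the mushroom.

Request:
carry_out(deltas=[[0, 0, -0.05, 0, -1], [0, 0, -0.2, 0, -1], [0, 0, -0.3, 0, -1], [-0.1, 0, -0.3, 0, -1], [-0.25, 0, -0.3, 0, -1], [-0.37, 0, -0.3, 0, -1], [-0.37, 0, -0.3, 0, -1]])

```text
clock: 14.75
position: [0.521, -0.137, 0.0893]
ee_rot: [0.741, 0.671, -0.0, -0.0]
ft_force: [0.4, -0.1, -0.7]
grip_width: -0.002
grasp_force: 0.0
```

Run:
```python
from h import *
o=manip.get_obs();print(o["clock"],o["position"],o["ft_force"],th())
chain((*o["position"],th()),[(.520,-.1345,.064,84.6)])
s=camera("scene");d=s["depth"];f=240/np.tan(np.radians(s["vertical_fov"])/2)
for u,v in((355,238),(356,239),(375,232)):
    z=d[v,u];print((np.array(s["R"]).T@(np.array([(u-s["cx"])/f,(v-s["cy"])/f,1])*z-np.array(s["t"]))).round(3))
a=cv2.resize(s["img"][218:268,315:405],None,fx=6,fy=6,interpolation=cv2.INTER_CUBIC)
b=cv2.resize(cv2.imread("pics/scene1.png")[218:268,315:405,::-1],None,fx=6,fy=6,interpolation=cv2.INTER_CUBIC)
cv2.imwrite("pics/c7.png",np.vstack([b,a])[:,:,::-1])
```

```text
14.75 [ 0.52101232 -0.13702176  0.08926295] [ 0.40214415 -0.10100544 -0.66846908] 84.311086159026
[ 0.016 -0.008  0.168 -0.01 ]
[ 0.528 -0.079  0.051]
[ 0.523 -0.078  0.05 ]
[ 0.506 -0.124  0.062]
```

View pics/c7.png

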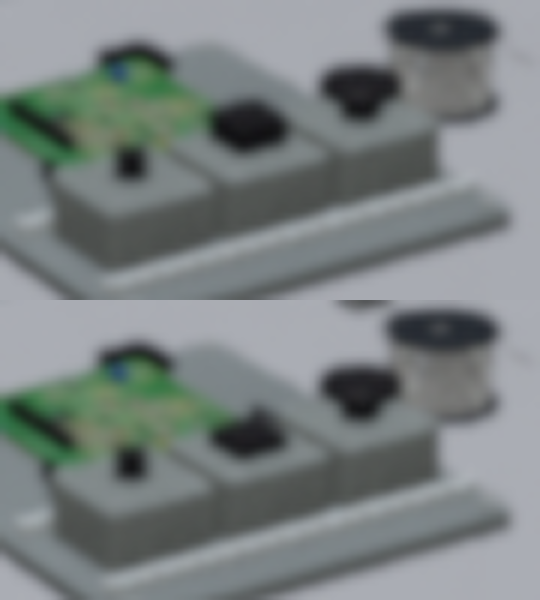

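The square key's cap at (250,437) is now low, about 50 mm by depth, and it stays there. The mushroom at (360,385) is still up. Now I press the mushroom.

Request:
carry_out(deltas=[[0.016, 0, 0.08, 0, -1], [0.016, 0, 0.15, 0, -1], [0.016, 0, 0.18, 0, -1], [0.016, 0, 0.2, 0, -1], [0.016, 0, 0.22, 0, -1], [0.016, 0, 0.23, 0, -1], [0.016, 0, 0.24, 0, -1], [0.016, 0, 0.24, 0, -1]])

```text
clock: 15.8
position: [0.522, -0.1324, 0.0541]
ee_rot: [0.74, 0.672, 0.0, 0.0]
ft_force: [-1.3, 1.3, 4.5]
grip_width: -0.004
grasp_force: 2.1
```

Request:
carry_out(deltas=[[0, 0, 0.005, 0, -1], [0, 0, 0.01, 0, -1], [0, 0, 0.01, 0, -1]])

```text
clock: 16.18
position: [0.5221, -0.1325, 0.053]
ee_rot: [0.74, 0.672, 0.0, 0.0]
ft_force: [-3.7, 3.4, 9.7]
grip_width: -0.008
grasp_force: 5.2
```

Press a touch further, hold for about a second, then release.

Request:
carry_out(deltas=[[0, 0, 0.006, 0, -1], [0, 0, 0.006, 0, -1], [0, 0, 0.006, 0, -1], [0, 0, 0.006, 0, -1], [0, 0, 0.006, 0, -1], [0, 0, 0.006, 0, -1]])

```text
clock: 16.92
position: [0.5222, -0.1325, 0.0529]
ee_rot: [0.74, 0.672, -0.0, 0.0]
ft_force: [-7.4, 4.4, 18.8]
grip_width: -0.003
grasp_force: 9.5
```

Request:
carry_out(deltas=[[0, 0, -0.05, 0, -1], [0, 0, -0.2, 0, -1], [0, 0, -0.5, 0, -1], [0, 0, -0.7, 0, -1], [0, 0, -0.7, 0, -1]])

```text
clock: 17.55
position: [0.5232, -0.1334, 0.1587]
ee_rot: [0.74, 0.672, 0.001, 0.002]
ft_force: [0.0, 0.6, -0.4]
grip_width: 0.001
grasp_force: 0.0
```

Run:
```python
from h import *
o=manip.get_obs();print(o["clock"],o["position"],o["ft_force"])
s=camera("scene")
cv2.imwrite("pics/c8.png",cv2.resize(s["img"][215:310,205:405],None,fx=4,fy=4,interpolation=cv2.INTER_CUBIC)[:,:,::-1])
```

```text
17.55 [ 0.52322097 -0.13339721  0.15874241] [ 0.02872532  0.57514243 -0.43579051]
```

View pics/c8.png

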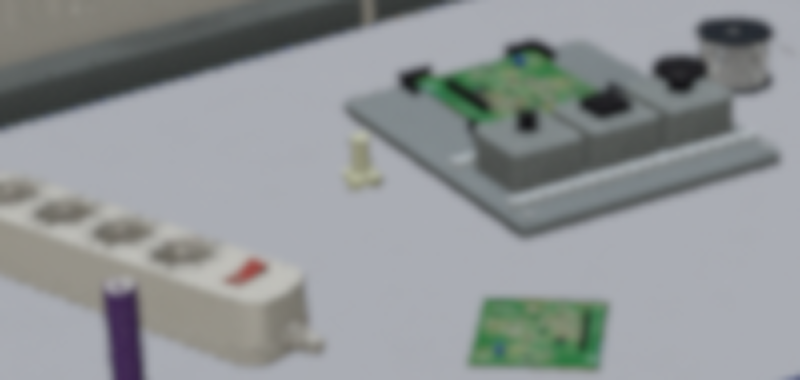

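The final picture shows the rocker flipped at (245,271), the square key down at (605,103) and the mushroom up again at (682,72). The board, spool, corner part and cell are undisturbed, and the arm is clear.

```bash
python3 -c "
from workcell import ticket
print(ticket.hand_in())"
```

```text
the job is handed in; nothing more can be done
None
```

I flipped the rocker, pressed the square key so it stays down, held the mushroom down for about 1 s and released it, in that order, then handed the job in at about 17.6 s; the final picture shows the loose things undisturbed, though the square-key press peaked at about 52 N at the fingertips.

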